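# Lock and tug-test the mounting press closure

## Robot

A 6-joint arm with a two-finger parallel gripper is mounted at the origin on a cart in front of the work surface, level with it; the furniture and walls round the work are solid. World frame = base frame: x ahead of the robot, y to its left, z up, the work surface at z = 0. Lengths are in m, angles in rad, forces in N, time in s.
With the tool pointing down it reaches from about 0.375 to 0.9 m from the base axis. Payload 3.1 kg.
Tool frame: the origin (TCP) lies on the centre line of the jaws, within the pads' length; the fingertips stand 8 mm ahead of it and the grasp point (between the pads) lies 11 mm behind it (robot.tip_extent is the distance from the TCP to the fingertips, in m); y points along the fingers, z is the direction in which the jaws open and shut, and the axes are right-handed (so a half turn about y gives the same grasp; the last joint's range is limited). The gripper opens to 87 mm and grips with 3 to 60 N. Pads are 19 mm wide; open, the fingers measure 117 mm over their backs; the gripper's body (75 mm by 190 mm) begins 51 mm behind the grasp point.
Start: joints at [1.133, 0.527, 1.433, -0, 1.181, -0.178], TCP at [0.161, 0.604, 0.231] pointing down, gripper open.
Joint ranges: [-3.08, 3.08], [-0.75, 2.2], [0.22, 2.44], [-1.43, 4.57], [0, 2.65], [-2.85, 2.85]. Speed limits (rad/s): [2.79, 2.79, 3.14, 3.14, 3.14, 3.14].

## Interface

Orientations are given as a unit quaternion [x, y, z, w].
In Python, from rig import robot gives the robot as it stands.
- The arm moves only by the shell command python3 -m crank 'ROWS' [FORCE]. ROWS is JSON, a list that holds one entry, the list of rows, each a list of 7 numbers: the turn, a rotation vector about the tool's x, y, z in degrees, then the shift along the tool's x, y, z in m, then the opening in per cent of the stroke, from 0 (shut) to 100 (fully open). In form: [[[ax, ay, az, dx, dy, dz, gripper], ...]]. A call has exactly 5 rows; each row shifts and turns the commanded pose from where the row before left it, along the tool's axes as they then stand; what a row does not reach is not made up. A row lasts 1/8 s, in which the tool goes at most 62.5 mm and 10.7 degrees, less where a joint would pass 70% of its speed; a pose out of reach is approached as far as the arm can. A call with a gripper value outside its range is refused whole. The fingers move at their own pace and stop on an object; FORCE is the grip in N (left out, the last holds). Time passes only in rows, so rows that do not move let the fingers close, or fill a call up. It gives the time, the measured TCP pose, the force and the opening at its end, in the units of the state.
- robot.get_obs(): the state, without advancing time (a new reading comes with each control period).
- robot.camera(name): name is "scene" or "side" or "wrist"; returns a dict with "img" (384x512x3 uint8, red, green, blue), "K" (3x3 intrinsics, pixels), "R" (3x3) and "t" (3): a world point X has camera coordinates R X + t; the wrist camera has in their place "T_tool_cam" (4x4, takes a point from camera to tool coordinates, whose origin is the TCP and whose axes are the tool frame's). Camera axes: x right, y down, z forward; pixel columns grow to the right and rows downward; lengths in m; the calibration is good to about 2 mm. A picture is of the moment at which its call begins: read the wrist's pose just before it. There is no depth.
- robot.hand_in(): hands the job in, once; it reports no verdict.
Trained networks look in a picture, given as the dict that the camera call returned (one of the last four; its "shot" number tells which), for a name from the list of things; names that differ only in an ending like _2 or _b are one class to them, and where a whole thing is asked for, a point or a joint stands for the part that bears it (a point fixed in the world has none). Each returns a list of dicts, best first, with "conf" (0 to 1); they miss things now and then, are a little off and sometimes report something else, mostly with a low value. They report only what shows in the picture. A call takes as long as a camera call.
- robot.spot_in(picture, thing): "at" ([row, column] in pixels, amid what is visible of it).
The state is a dict: "time": time; "q": joint angles; "joint_velocities": joint speeds; "joint_torque": joint torques, N m; "position": TCP position; "tool_rot": TCP orientation; "ft_force": force on the tool from outside, world axes, zero at the start; "moment": the same for the moment, N m; "grip_width": finger opening in m.
Only numpy, scipy, OpenCV 4.12 (cv2) and the standard library are available. Lean on these libraries where they do the work, as an engineer would, in place of code of your own. Each camera call takes 0.05 s, during which the arm holds its last target.

## Task

The specimen and its resin tablet are already in the mounting press. Take the closure from the tray, lower its lugs through the slots of the press, push it down against the sprung ram and turn it clockwise until it meets the stop, so that the spring lifts its lugs into the locking notches. Then prove that it is retained: tug the handle straight up with about 15 N (not over 25 N) for a second, and let go, leaving it locked; do not force anything and leave the other things alone.

Things in the scene. Friction and masses are not known exactly. Their poses are not given: they have to be found in the camera images.
- closure_grip (a point): centre of the black handle bar of the closure, a loose steel bayonet plug with a T handle that stands on its nose in the tray. x along the bar, z up its axis. Bar 80 long (x), 16 wide (y), 24 high. The top of a round flange, 54 in diameter, is 25 below this point. The closure weighs 0.31 to 0.39 kg and is the same after half a turn.
- closure: the same closure; origin at the centre of the nose's underside, 76 below the bar's centre; axes as the bar's. Nose 40 in diameter, foot chamfered. Two opposite lugs in line with the bar (x) reach 32 from the axis, span 30 degrees each, undersides 16 and tops 23 above the origin. The flange's underside is 44 above it.
- mounting_press: white fixed bench press: housing 208 x 170 x 63 high, sloping control panel in front (-x); on it stands a round steel mould cylinder 92 in diameter, its axis 24 behind the centre, with a collar and knurled lock ring on top (124 to 130 above the bench). Origin at the centre of the underside, z up.
- collar: fixed collar and 96 mm lock ring on the cylinder. Origin on the axis, at the floor where the lugs bottom; z up; x along the two notches (dots), 60 degrees clockwise from above of the two slots (lines; 40 wide, to 34 from the axis; hole 44). Stops: 5 degrees past the notches. The ring is set to a new height each time, not given: lip between slot and notch 9 to 15, notch roof 13 to 19, top 20 to 26.
- ram (a joint): sprung ram in the 42 mm bore, dark resin tablet on top: travel down, m; 0 free, 0.014 closure bottomed. Pushes up with 8.2 N plus 0.4 N per mm, so bottoming takes 10 to 11 N by hand; once turned, it lifts the closure into the notches with 5 to 8 N. Bar centre above the collar's origin: 74 when the nose meets the ram, 60 bottomed, 66 to 72 locked.
- tray: fixed shallow stainless tray 165 x 225 with walls 14 high and a floor 2 thick; origin at the centre of its underside. The closure and two mounts stand in it.
- mount_a_mid (a point): centre of a loose resin specimen mount, 34 in diameter and 21 high, in the tray; a bystander
- mount_b_mid (a point): centre of a loose resin specimen mount, 30 in diameter and 21 high, in the tray; a bystander
- brush_mid (a point): middle of a loose dusting brush, 153 long, lying on the bench in front of the press; a bystander

How it is judged:
On the way, in this order (a step that is already met when the one before it is completed fails the run):
1. the closure is lowered into the press, its lugs down through the slots, and pushed down on the sprung ram (horizontal distance between closure_grip and collar below 0.004 m and z of closure_grip in the frame of collar below 0.071 m), for 0.1 s.
2. it is turned clockwise to the locking notches (horizontal distance between closure_grip and collar below 0.004 m and angle between the x axis of closure_grip and the x axis of collar, either way round below 0.1 rad and z of closure_grip in the frame of collar below 0.0735 m), for 0.1 s.
3. with its lugs in the notches it is tugged upward: collar and lock ring carry 18 to 28 N (the spring's 5 to 8 N plus a pull of about 13 to 20 N) for half a second (all of step 2 and z of closure_grip in the frame of collar above 0.0645 m and contact force between closure and collar between 18 and 28 N), for 0.5 s.
At the end, for the whole second after the job is handed in: the closure stands still and upright in the press, on its axis within 4 mm, its handle within 0.1 rad of the notch direction and its lugs sprung up in the notches (handle centre 64.5 to 73.5 mm above the collar's origin) (all of step 2 and z of closure_grip in the frame of collar above 0.0645 m and angle between closure_grip's own z axis and vertical below 0.06 rad and linear speed of closure below 0.01 m/s); the robot touches nothing.
It fails at once if more than 36 N between the closure and the collar with its lock ring (tugged over about 29 N, or forced) (contact force between closure and collar above 36 N).
It fails at once if the closure forced anywhere in the press with more than 80 N (contact force between closure and mounting_press above 80 N).
It fails at once if mount_a disturbed by more than 20 mm (distance of mount_a_mid from where it was at the start of the episode above 0.02 m).
It fails at once if mount_b disturbed by more than 20 mm (distance of mount_b_mid from where it was at the start of the episode above 0.02 m).
It fails at once if brush disturbed by more than 20 mm (distance of brush_mid from where it was at the start of the episode above 0.02 m).
It also fails if it takes over 72 s, if anything falls off the work surface, if the arm or the gripper's body presses on something with over 40 N, if the wrist force passes 120 N, or if a joint passes its speed limit or range.

## Working session

There is one attempt and no reset: what is moved stays moved. The work goes in short steps, Python scripts to look and compute and a shell command to move; the robot and the scene stay as the last step left them, time stands still between calls to the robot, and variables do not carry over. Pictures are saved under pics/ and viewed, and the job is handed in when it is done.

```bash
ls; mkdir -p pics; cat > h.py <<'E'
import numpy as np, cv2
from rig import robot
from scipy.spatial.transform import Rotation as Ro
def save(c,n): cv2.imwrite('pics/'+n+'.png',cv2.cvtColor(c['img'],cv2.COLOR_RGB2BGR))
def wristcam(c,o):
    T=c['T_tool_cam']; Rt=Ro.from_quat(o['tool_rot']).as_matrix()
    Rwc=Rt@T[:3,:3]; p=Rt@T[:3,3]+np.array(o['position'])
    c['R']=Rwc.T; c['t']=-Rwc.T@p
    return c
def ray(c,rc):
    d=np.linalg.inv(c['K'])@np.array([rc[1],rc[0],1.]); R=np.array(c['R']); t=np.array(c['t'])
    return -R.T@t, R.T@d
def atz(c,rc,z):
    o,d=ray(c,rc); return o+d*(z-o[2])/d[2]
def proj(c,X):
    x=np.array(c['R'])@np.array(X)+np.array(c['t']); u=np.array(c['K'])@x; return u[:2]/u[2]
E
python3 - <<'E'
from h import *
o=robot.get_obs(); print({k:np.round(v,3) for k,v in o.items()}); print(Ro.from_quat(o['tool_rot']).as_matrix().round(3))
for n in ['scene','side','wrist']:
    c=robot.camera(n); save(c,n+'0')
    print(n,c['shot'],c['K'].round(1).tolist() if hasattr(c['K'],'round') else c['K'])
    if n!='wrist': print('cam at',(-np.array(c['R']).T@np.array(c['t'])).round(3))
    else: print(np.round(c['T_tool_cam'],3))
    for th in ['closure_grip','closure','mounting_press','collar','tray','mount_a_mid','brush_mid']:
        print(th,[(np.round(d['at'],0).tolist(),round(d['conf'],2)) for d in robot.spot_in(c,th)][:3])
print(robot.get_obs()['time'])
E
```

```text
pics
{'time': np.float64(0.0), 'q': array([ 1.132,  0.528,  1.434, -0.   ,  1.181, -0.178]), 'joint_velocities': array([ 0.001,  0.001, -0.001, -0.001, -0.   ,  0.001]), 'joint_torque': array([ -0.   , -44.004, -17.659,   0.063,   0.058,  -0.   ]), 'position': array([0.16 , 0.603, 0.23 ]), 'tool_rot': array([ 0.702, -0.092,  0.091, -0.7  ]), 'ft_force': array([-0.166, -0.008, -0.561]), 'moment': array([0.036, 0.046, 0.009]), 'grip_width': np.float64(0.087)}
[[ 0.966 -0.001  0.257]
 [-0.257 -0.002  0.966]
 [-0.    -1.    -0.002]]
scene 1 [[389.4, 0.0, 257.7], [0.0, 389.4, 196.6], [0.0, 0.0, 1.0]]
cam at [0.04  0.246 0.505]
closure_grip []
closure [([289.0, 224.0], 0.7), ([218.0, 304.0], 0.58)]
mounting_press [([224.0, 181.0], 0.93), ([286.0, 226.0], 0.58)]
collar [([188.0, 180.0], 0.87)]
tray [([228.0, 318.0], 0.69)]
mount_a_mid [([217.0, 307.0], 0.22)]
brush_mid [([284.0, 226.0], 0.84)]
side 2 [[435.8, 0.0, 257.9], [0.0, 435.8, 197.9], [0.0, 0.0, 1.0]]
cam at [ 0.411 -1.051  0.422]
closure_grip [([227.0, 216.0], 0.93)]
closure [([264.0, 281.0], 0.66), ([200.0, 305.0], 0.29)]
mounting_press [([283.0, 260.0], 0.43)]
collar [([166.0, 314.0], 0.92)]
tray [([270.0, 232.0], 0.58)]
mount_a_mid [([286.0, 261.0], 0.71)]
brush_mid [([204.0, 214.0], 0.69), ([198.0, 306.0], 0.37)]
wrist 3 [[325.1, 0.0, 258.1], [0.0, 325.1, 185.9], [0.0, 0.0, 1.0]]
[[ 0.     0.969  0.246 -0.068]
 [ 0.001 -0.246  0.969 -0.154]
 [ 1.    -0.    -0.001  0.   ]
 [ 0.     0.     0.     1.   ]]
closure_grip []
closure []
mounting_press []
collar []
tray []
mount_a_mid []
brush_mid []
1.2
```

View pics/scene0.png

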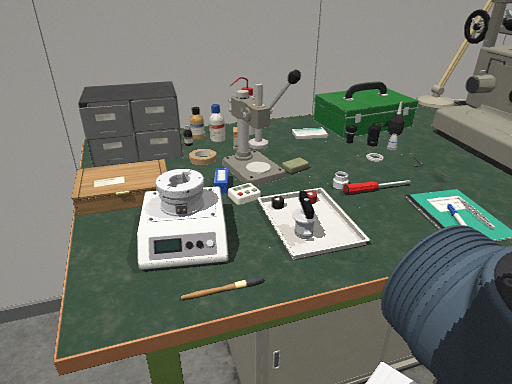

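View pics/side0.png

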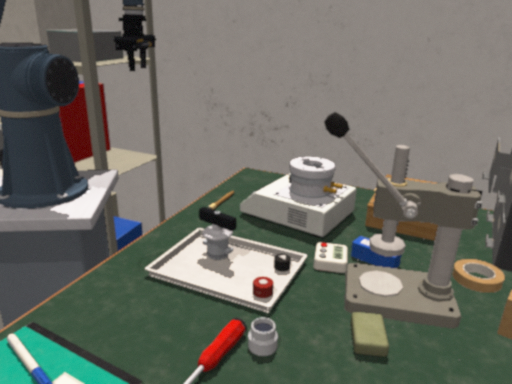

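View pics/wrist0.png

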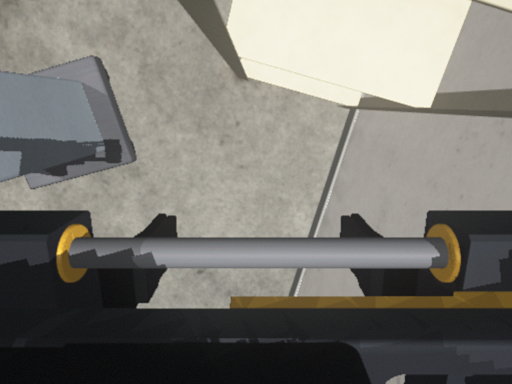

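```bash
python3 - <<'E'
import cv2
a=cv2.imread('pics/scene0.png'); b=cv2.imread('pics/side0.png')
x=cv2.resize(a[150:260,130:350],None,fx=3.6,fy=3.6,interpolation=cv2.INTER_CUBIC); cv2.imwrite('pics/z1.png',x)
x=cv2.resize(b[150:270,180:380],None,fx=4,fy=4,interpolation=cv2.INTER_CUBIC); cv2.imwrite('pics/z2.png',x)
E
```

```text
(no output)
```

View pics/z1.png

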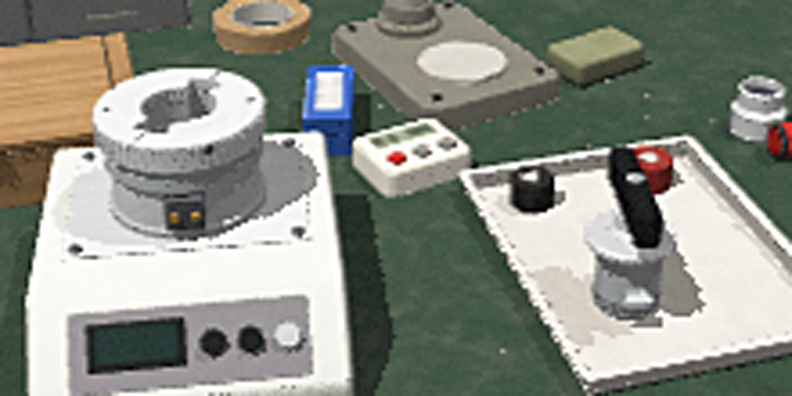

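View pics/z2.png

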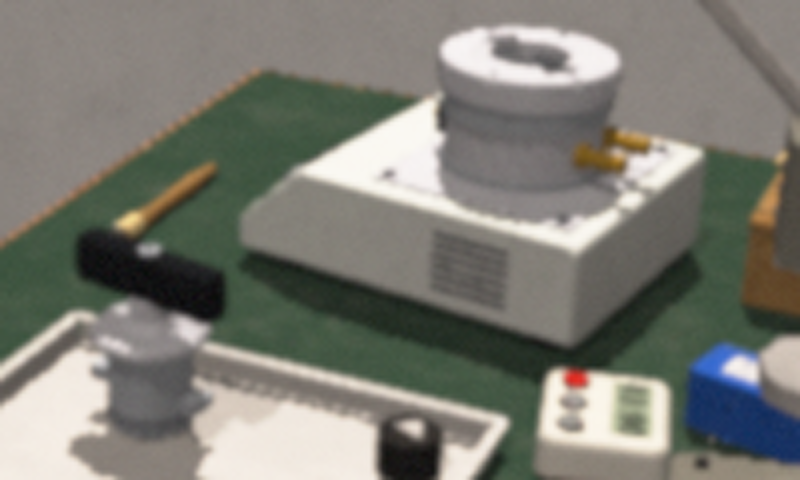

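```bash
python3 - <<'E'
from h import *
from scipy.optimize import least_squares
s=robot.camera('scene'); d=robot.camera('side')
def tri(a,b):
    f=lambda X: np.r_[proj(s,X)-a[::-1], proj(d,X)-b[::-1]]
    r=least_squares(f,[0.5,0.3,0.1]); return r.x.round(4), r.fun.round(1)
print('bar',tri(np.array([204.7,306.9]),np.array([218,217.5])), atz(s,[204.7,306.9],.078).round(3), atz(d,[218,217.5],.078).round(3))
print('col',tri(np.array([180,180.3]),np.array([164.5,312.5])), atz(s,[180,180.3],.127).round(3), atz(d,[164.5,312.5],.127).round(3))
f=lambda x,y:[150+y/3.6,130+x/3.6]; g=lambda x,y:[150+y/4,180+x/4]
print('barends scene top', atz(s,f(622,155),.085),atz(s,f(648,235),.075))
print('slots scene',atz(s,f(140,125),.127),atz(s,f(215,78),.127), 'slot side',atz(d,g(497,42),.127),atz(d,g(565,66),.127))
print('mounts',[atz(s,f(532,190),.012).round(3),atz(s,f(652,172),.012).round(3)])
print('press corners',[atz(s,f(x,y),.063).round(3) for x,y in[(60,150),(320,135),(345,290)]])
E
```

```text
bar (array([ 0.4208, -0.3378,  0.0767]), array([-1.3, -1. , -1.2,  0.8])) [ 0.415 -0.335  0.078] [ 0.423 -0.337  0.078]
col (array([ 0.6291, -0.1793,  0.1225]), array([-0.5, -0.7, -0.6,  0.7])) [ 0.619 -0.173  0.127] [ 0.628 -0.188  0.127]
barends scene top [ 0.4431076  -0.35767516  0.085     ] [ 0.39017451 -0.3100936   0.075     ]
slots scene [ 0.62028247 -0.14526842  0.127     ] [ 0.63356257 -0.20983941  0.127     ] slot side [ 0.61592366 -0.16032222  0.127     ] [ 0.64385954 -0.20124084  0.127     ]
mounts [array([ 0.531, -0.384,  0.012]), array([ 0.484, -0.458,  0.012])]
press corners [array([ 0.73 , -0.158,  0.063]), array([ 0.623, -0.28 ,  0.063]), array([ 0.49 , -0.173,  0.063])]
```

```bash
python3 - <<'E'
from h import *
from scipy.optimize import least_squares
s=robot.camera('scene'); d=robot.camera('side')
def tri(a,b):
    f=lambda X: np.r_[proj(s,X)-a[::-1], proj(d,X)-b[::-1]]
    r=least_squares(f,[0.5,0.3,0.1]); return r.x.round(4), r.fun.round(1)
print('knob',tri(np.array([76,293]),np.array([125,337])))
print('column',tri(np.array([88,259]),np.array([150,401])))
E
python3 -m crank '[[[0,0,0,0.03,-0.006,-0.028,100],[0,0,0,0.044,-0.006,-0.0413,100],[0,0,0,0.044,-0.006,-0.0413,100],[0,0,0,0.044,-0.006,-0.0413,100],[0,0,0,0.044,-0.006,-0.0413,100]]]' 20
```

```text
knob (array([ 0.5816, -0.4887,  0.2855]), array([-0.1, -0.2, -0.1,  0.1]))
column (array([ 0.6805, -0.4804,  0.246 ]), array([-0.8, -2. , -0.6,  1.1]))
time: 2.02
position: [0.3109, 0.3629, 0.261]
tool_rot: [-0.701, 0.091, -0.092, 0.701]
ft_force: [1.1, -0.6, 0.7]
grip_width: 0.087
```

```bash

python3 -m crank '[[[0,0,0,0.045,-0.006,-0.042,100],[0,0,0,0.045,-0.006,-0.042,100],[0,0,0,0.045,-0.006,-0.042,100],[0,0,0,0.045,-0.006,-0.042,100],[0,0,0,0.045,-0.006,-0.042,100]]]' 
python3 -m crank '[[[0,0,0,0.045,-0.006,-0.042,100],[0,0,0,0.045,-0.006,-0.042,100],[0,0,0,0.045,-0.006,-0.042,100],[0,0,0,0.045,-0.006,-0.042,100],[0,0,0,0.045,-0.006,-0.042,100]]]' 
python3 -m crank '[[[0,9,0,0.02,0,-0.02,100],[0,9,0,0.01,0,-0.01,100],[0,9,0,0,0,0,100],[0,0,0,0,0,0,100],[0,0,0,0,0,0,100]]]' 
python3 - <<'E'
from h import *
o=robot.get_obs(); c=wristcam(robot.camera('wrist'),o); save(c,'w1'); print(o['position'],Ro.from_quat(o['tool_rot']).as_matrix().round(3).tolist(),o['q'].round(2))
for th in ['collar','mounting_press']: print(th,[(np.round(d['at'],0).tolist(),round(d['conf'],2)) for d in robot.spot_in(c,th)][:3])
np.save('w1.npy',dict(R=c['R'],t=c['t'],K=c['K']))
E
```

```text
time: 2.65
position: [0.4745, 0.1018, 0.2911]
tool_rot: [-0.701, 0.091, -0.092, 0.701]
ft_force: [0.5, 1.0, 0.5]
grip_width: 0.087
time: 3.28
position: [0.6378, -0.159, 0.3208]
tool_rot: [-0.701, 0.092, -0.092, 0.701]
ft_force: [1.0, -0.0, -0.1]
grip_width: 0.0873
time: 3.9
position: [0.6562, -0.1946, 0.3205]
tool_rot: [-0.661, 0.252, -0.252, 0.661]
ft_force: [0.4, 0.3, 0.7]
grip_width: 0.0867
[ 0.65615899 -0.19455418  0.32054876] [[0.746, -0.0, 0.666], [-0.666, 0.0, 0.746], [-0.0, -1.0, -0.0]] [-0.45  0.54  1.16  0.    1.45 -1.29]
collar [([115.0, 253.0], 0.59), ([92.0, 43.0], 0.48)]
mounting_press [([106.0, 255.0], 0.96), ([93.0, 42.0], 0.71)]
```

View pics/w1.png

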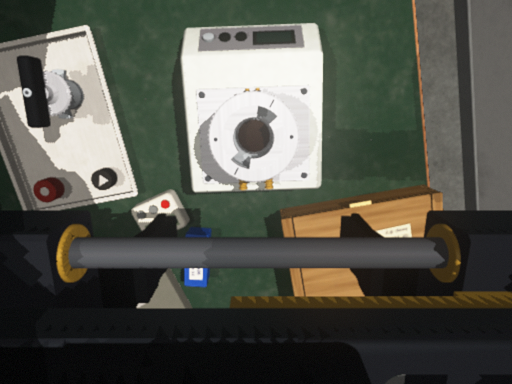

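```bash
python3 - <<'E'
import cv2
a=cv2.imread('pics/w1.png')
cv2.imwrite('pics/z3.png',cv2.resize(a[80:200,190:330],None,fx=5,fy=5,interpolation=cv2.INTER_CUBIC))
cv2.imwrite('pics/z4.png',cv2.resize(a[40:210,0:140],None,fx=3.5,fy=3.5,interpolation=cv2.INTER_CUBIC))
E
```

```text
(no output)
```

View pics/z3.png

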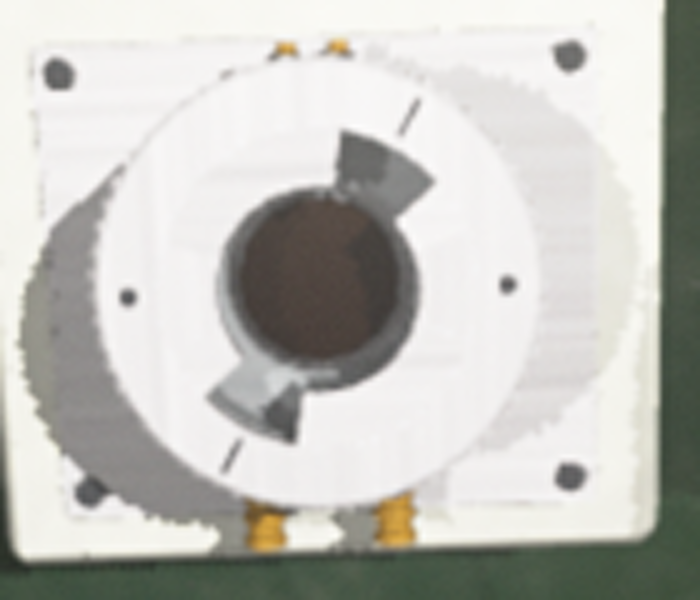

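View pics/z4.png

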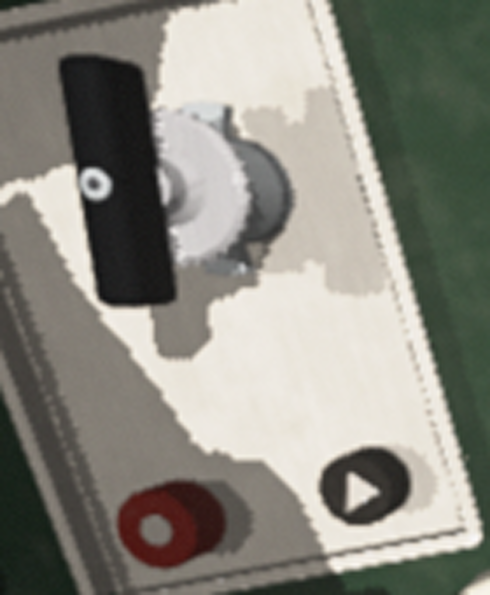

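```bash
python3 - <<'E'
from h import *
c=np.load('w1.npy',allow_pickle=True).item()
f=lambda x,y:[80+(y+.5)/5-.5,190+(x+.5)/5-.5]; g=lambda x,y:[40+(y+.5)/3.5-.5,(x+.5)/3.5-.5]
print('cam',-c['R'].T@c['t'])
D=[atz(c,f(*p),.127) for p in[(128,297),(508,285),(411,116),(232,455),(97,288),(540,280),(320,60),(318,505)]]
for p in D: print(p.round(4))
print('centers',((D[0]+D[1])/2).round(4),((D[2]+D[3])/2).round(4), 'rim', ((D[4]+D[5])/2).round(4),((D[6]+D[7])/2).round(4))
ang=lambda a,b: np.degrees(np.arctan2(*(b-a)[[1,0]]))
print('diam',np.linalg.norm(D[4]-D[5]),np.linalg.norm(D[6]-D[7]),'notch',ang(D[0],D[1]),'slot',ang(D[3],D[2]))
# bar: top z=.090
B=[atz(c,g(*p),.090) for p in [(65,57),(140,65),(100,303),(175,300),(96,184)]]
for p in B: print('bar',p.round(4))
print(ang(B[2],B[0]),np.linalg.norm(B[0]-B[2]))
E
```

```text
cam [ 0.60555645 -0.14949522  0.47428257]
[ 0.6023 -0.2082  0.127 ]
[ 0.6542 -0.1463  0.127 ]
[ 0.6143 -0.1388  0.127 ]
[ 0.6422 -0.215   0.127 ]
[ 0.5965 -0.2118  0.127 ]
[ 0.6579 -0.1406  0.127 ]
[ 0.5935 -0.1454  0.127 ]
[ 0.663  -0.2085  0.127 ]
centers [ 0.6282 -0.1773  0.127 ] [ 0.6282 -0.1769  0.127 ] rim [ 0.6272 -0.1762  0.127 ] [ 0.6282 -0.1769  0.127 ]
diam 0.09404656465876678 0.09388330362790742 notch 50.040230622856 slot 110.10591534093112
bar [ 0.3902 -0.3141  0.09  ]
bar [ 0.4075 -0.2983  0.09  ]
bar [ 0.4459 -0.3669  0.09  ]
bar [ 0.462  -0.3475  0.09  ]
bar [ 0.4211 -0.3376  0.09  ]
136.54038270092403 0.07680946783025712
```

```bash

python3 -m crank '[[[0,0,0,-0.006,0.007,-0.0533,100],[0,0,0,-0.006,0.007,-0.0533,100],[0,0,0,-0.006,0.007,-0.0533,100],[0,0,0,-0.006,0.007,-0.0533,100],[0,3,0,-0.006,0.007,-0.0533,100]]]' 
python3 -m crank '[[[0,0,0,0,0,0,100],[0,0,0,0,0,0,100],[0,0,0,0,0,0,100],[0,0,0,0,0,0,100],[0,0,0,0,0,0,100]]]' 
python3 - <<'E'
from h import *
o=robot.get_obs(); c=wristcam(robot.camera('wrist'),o); save(c,'w2'); print(o['position'],Ro.from_quat(o['tool_rot']).as_matrix().round(3).tolist(),o['q'].round(2))
for th in ['closure_grip','closure']: print(th,[(np.round(d['at'],0).tolist(),round(d['conf'],2)) for d in robot.spot_in(c,th)][:3])
np.save('w2.npy',dict(R=c['R'],t=c['t'],K=c['K'],o=o))
cv2.imwrite('pics/z5.png',cv2.cvtColor(cv2.resize(c['img'][50:210,180:330],None,fx=3.6,fy=3.6,interpolation=cv2.INTER_CUBIC),cv2.COLOR_RGB2BGR))
E
```

```text
time: 4.68
position: [0.4548, -0.374, 0.2858]
tool_rot: [0.654, -0.27, 0.27, -0.653]
ft_force: [-0.4, 0.1, -0.0]
grip_width: 0.0871
time: 5.3
position: [0.4567, -0.3725, 0.2856]
tool_rot: [0.654, -0.269, 0.269, -0.654]
ft_force: [-0.4, 0.3, 0.7]
grip_width: 0.0872
[ 0.45668641 -0.37250672  0.2856333 ] [[0.71, 0.0, 0.705], [-0.705, -0.0, 0.71], [0.0, -1.0, 0.0]] [-0.87  0.42  1.46  0.    1.26 -1.66]
closure_grip [([119.0, 257.0], 0.6)]
closure [([119.0, 257.0], 0.69), ([221.0, 231.0], 0.48)]
```

View pics/w2.png

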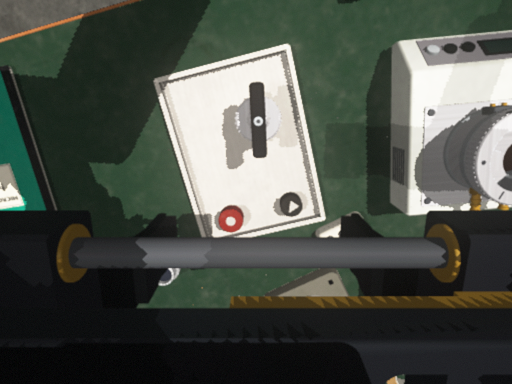

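View pics/z5.png

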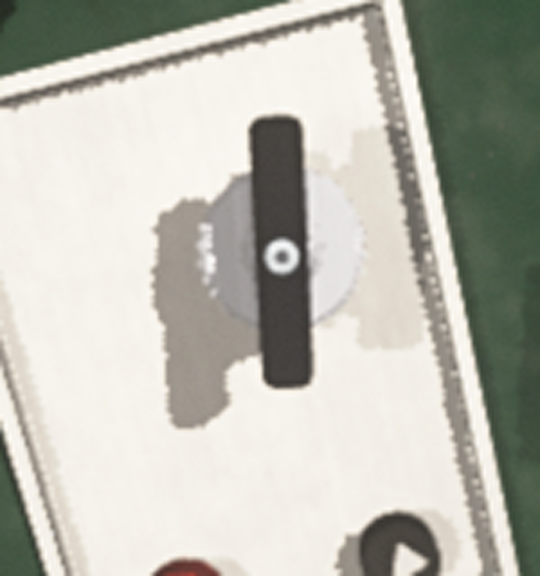

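```bash
cat > m2.py <<'E'
from h import *
c=np.load('w2.npy',allow_pickle=True).item(); o=c['o']
g=lambda x,y:[50+(y+.5)/3.6-.5,180+(x+.5)/3.6-.5]
ang=lambda a,b: np.degrees(np.arctan2(*(b-a)[[1,0]]))
a,b,s=[atz(c,g(*p),.090) for p in [(275,116),(288,388),(281,257)]]
R=Ro.from_quat(o['tool_rot']).as_matrix()
print(a,b,(a+b)/2,s,np.linalg.norm(a-b),ang(a,b),'tool ang',ang(np.zeros(3),R[:,0]))
print('tool frame',(R.T@((a+b)/2-o['position'])).round(4),(R.T@(s-o['position'])).round(4))
f=lambda x,y:g(x,y)
l,r=[atz(c,g(*p),.047+.002) for p in [(207,250),(362,250)]]; print('flange',(l+r)/2,np.linalg.norm(l-r))
E
python3 m2.py
```

```text
[ 0.39163696 -0.31158817  0.09      ] [ 0.44978445 -0.36401549  0.09      ] [ 0.4207107  -0.33780183  0.09      ] [ 0.42081099 -0.33818359  0.09      ] 0.07829274702277592 -42.0386531580746 tool ang -44.7934295582332
tool frame [-0.05    0.1956 -0.0007] [-0.0497  0.1956 -0.0009]
flange [ 0.42146967 -0.33735528  0.049     ] 0.050696984874825865
```

```bash

python3 -m crank '[[[0,-2.8,0,0,0,0,100],[0,0,0,-0.0498,0,0.0015,100],[0,0,0,0,0.03,0,100],[0,0,0,0,0.04,0,100],[0,0,0,0,0.05,0,100]]]' 
python3 -m crank '[[[0,0,0,0,0.05,0,100],[0,0,0,0,0.033,0,100],[0,0,0,0,0.014,0,100],[0,0,0,0,0,0,100],[0,0,0,0,0,0,100]]]'
python3 - <<'E'
from h import *
o=robot.get_obs(); print(o['position'].round(4),Ro.from_quat(o['tool_rot']).as_matrix().round(3).tolist(), o['ft_force'])
for n in ['scene','side']:
    c=robot.camera(n); a=c['img'][150:270,250:370] if n=='scene' else c['img'][150:280,160:280]
    cv2.imwrite('pics/g_%s.png'%n,cv2.cvtColor(cv2.resize(a,None,fx=4,fy=4,interpolation=cv2.INTER_CUBIC),cv2.COLOR_RGB2BGR))
E
```

```text
time: 6.08
position: [0.4209, -0.3396, 0.1657]
tool_rot: [0.661, -0.253, 0.255, -0.659]
ft_force: [-0.3, 0.3, -0.2]
grip_width: 0.087
time: 6.7
position: [0.4208, -0.3396, 0.0699]
tool_rot: [0.66, -0.253, 0.255, -0.659]
ft_force: [0.0, -0.3, 0.1]
grip_width: 0.087
[ 0.4208 -0.3396  0.0699] [[0.742, 0.002, 0.67], [-0.67, -0.002, 0.742], [0.003, -1.0, -0.0]] [ 0.04857417 -0.25163841  0.06830502]
```

View pics/g_scene.png

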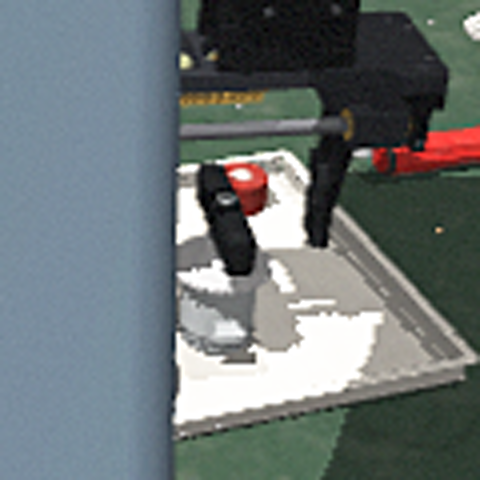

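View pics/g_side.png

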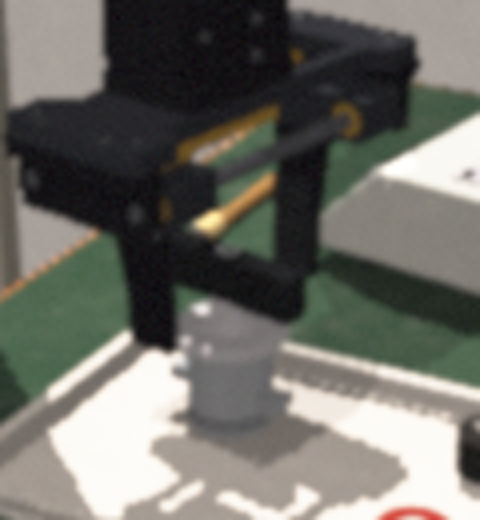

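```bash

python3 -m crank '[[[0,0,0,-0.001,0.0015,0.001,60],[0,0,0,0,0,0,40],[0,0,0,0,0,0,25],[0,0,0,0,0,0,0],[0,0,0,0,0,0,0]]]' 45
python3 -m crank '[[[0,0,0,0,0,0,0],[0,0,0,0,0,0,0],[0,0,0,0,0,0,0],[0,0,0,0,0,0,0],[0,0,0,0,0,0,0]]]'
python3 -c "
from h import *
o=robot.get_obs(); print(o['position'].round(4), o['ft_force'],o['moment'],o['grip_width']); np.save('grasp.npy',o)"
```

```text
time: 7.42
position: [0.42, -0.3373, 0.067]
tool_rot: [-0.66, 0.254, -0.254, 0.66]
ft_force: [-0.4, 0.5, -0.4]
grip_width: 0.045
time: 8.05
position: [0.42, -0.3372, 0.0671]
tool_rot: [-0.66, 0.254, -0.254, 0.66]
ft_force: [1.1, 0.9, -0.2]
grip_width: 0.0176
[ 0.42   -0.3372  0.0671] [ 1.08089227  0.87597086 -0.23783027] [ 0.02310584 -0.07737928  0.02307252] 0.01758504409891358
```

```bash

python3 -m crank '[[[0,0,0,0,0,0,0],[0,0,0,0,0,0,0],[0,0,0,0,-0.005,0,0],[0,0,0,0,-0.01,0,0],[0,0,0,0,-0.015,0,0]]]'
python3 -c "
from h import *
o=robot.get_obs(); print(o['position'].round(4), o['ft_force'],o['moment'],o['grip_width']);print(Ro.from_quat(o['tool_rot']).as_matrix().round(3).tolist())"
```

```text
time: 8.68
position: [0.4197, -0.337, 0.0975]
tool_rot: [-0.66, 0.254, -0.254, 0.66]
ft_force: [0.3, 0.1, -2.8]
grip_width: 0.0177
[ 0.4197 -0.337   0.0975] [ 0.26523883  0.08210956 -2.77123613] [-0.01940674 -0.02012743  0.01309041] 0.01769588141938226
[[0.742, -0.001, 0.67], [-0.67, 0.001, 0.742], [-0.001, -1.0, 0.0]]
```

```bash

python3 -m crank '[[[0,0,0,0,-0.03,0,0],[0,0,0,0,-0.045,0,0],[0,0,0,0,-0.045,0,0],[0,0,0,0.005,-0.03,0.012,0],[0,0,0,0.01,-0.02,0.025,0]]]'
python3 -m crank '[[[0,0,0,0.0155,-0.01,0.04,0],[0,0,0,0.0155,-0.01,0.04,0],[0,0,0,0.0155,-0.01,0.04,0],[0,0,0,0.0155,-0.01,0.04,0],[0,5,0,0.0143,-0.01,0.0376,0]]]'
python3 -m crank '[[[0,8,0,0,0,0,0],[0,9,0,0,0,0,0],[0,6,0,0,0,0,0],[0,0,0,0,0,0,0],[0,0,0,0,0,0,0]]]'
cat > look.py <<'E'
import sys
from h import *
n=sys.argv[1]
o=robot.get_obs(); c=wristcam(robot.camera('wrist'),o); save(c,n); print(o['position'].round(4),Ro.from_quat(o['tool_rot']).as_matrix().round(3).tolist(),o['q'].round(2),o['ft_force'].round(1),o['moment'].round(2))
np.save(n+'.npy',dict(R=c['R'],t=c['t'],K=c['K'],o=o))
E
python3 look.py w3
```

```text
time: 9.3
position: [0.4558, -0.3202, 0.2701]
tool_rot: [0.66, -0.253, 0.255, -0.659]
ft_force: [1.1, 0.8, -3.4]
grip_width: 0.0173
time: 9.93
position: [0.6455, -0.2232, 0.3182]
tool_rot: [0.648, -0.283, 0.283, -0.648]
ft_force: [0.2, -0.9, -2.7]
grip_width: 0.0178
time: 10.55
position: [0.6446, -0.2242, 0.3174]
tool_rot: [0.579, -0.406, 0.406, -0.579]
ft_force: [0.1, 0.6, -4.1]
grip_width: 0.017
[ 0.6446 -0.2242  0.3174] [[0.342, -0.0, 0.94], [-0.94, 0.0, 0.342], [-0.0, -1.0, -0.0]] [-0.5   0.54  1.17 -0.    1.44 -0.85] [ 0.1  0.6 -4.1] [-0.12  0.01 -0.01]
```

View pics/w3.png

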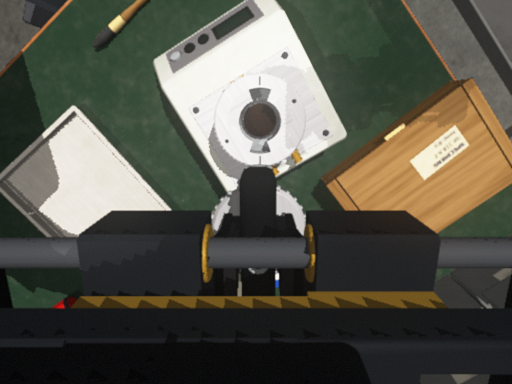

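```bash
python3 - <<'E'
import cv2
a=cv2.imread('pics/w3.png')
cv2.imwrite('pics/z6.png',cv2.resize(a[65:175,200:320],None,fx=5,fy=5,interpolation=cv2.INTER_CUBIC))
cv2.imwrite('pics/z7.png',cv2.resize(a[155:285,190:330],None,fx=4,fy=4,interpolation=cv2.INTER_CUBIC))
E
```

```text
(no output)
```

View pics/z6.png

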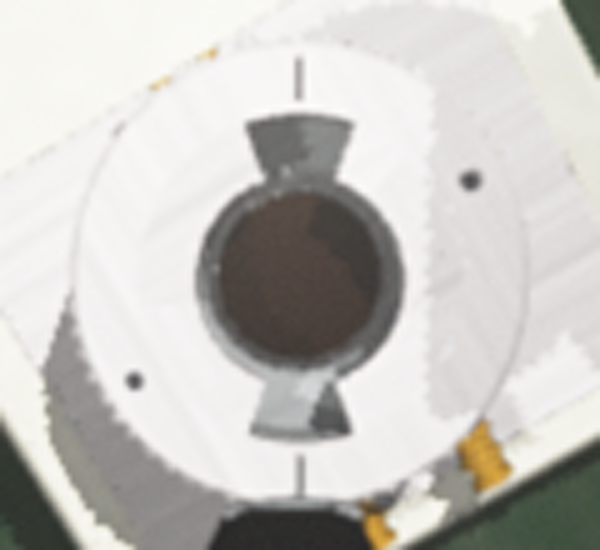

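View pics/z7.png

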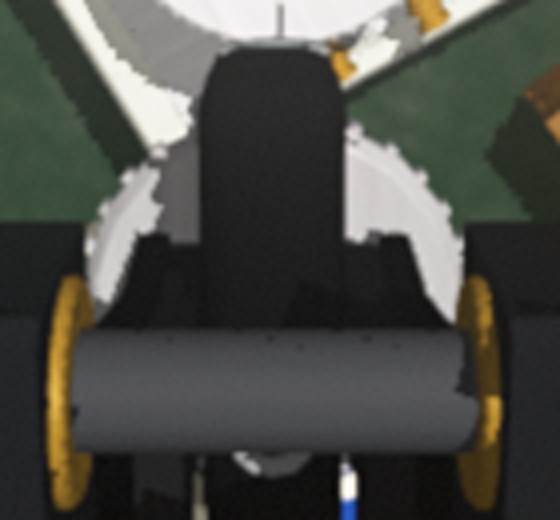

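```bash
cat > m3.py <<'E'
from h import *
c=np.load('w3.npy',allow_pickle=True).item(); o=c['o']
f=lambda x,y:[65+(y+.5)/5-.5,200+(x+.5)/5-.5]
R=Ro.from_quat(o['tool_rot']).as_matrix()
ang=lambda a,b: np.degrees(np.arctan2(*(b-a)[[1,0]]))
for z in (.124,.127,.130):
    D=[atz(c,f(*p),z) for p in [(470,180),(134,380),(299,79),(300,477),(300,114),(300,438),(75,270),(527,270),(302,42)]]
    t=lambda X:(R.T@(X-o['position'])).round(4)
    print(z,'dots',t((D[0]+D[1])/2),'lines',t((D[2]+D[3])/2),'slots',t((D[4]+D[5])/2),'rim',t((D[6]+D[7])/2),t(D[8]))
    print(((D[2]+D[3])/2).round(4),'notch',ang(D[1],D[0]),'slot',ang(D[3],D[2]),'slotspan',np.linalg.norm(D[4]-D[5]),'dia',np.linalg.norm(D[6]-D[7]))
E
python3 m3.py
```

```text
0.124 dots [-0.0496  0.1934  0.0006] lines [-0.0492  0.1934  0.0006] slots [-0.05    0.1934  0.0007] rim [-0.052   0.1934  0.0009] [-0.0973  0.1934  0.0011]
[ 0.6284 -0.1778  0.124 ] notch 50.299565622280916 slot 110.18338232006386 slotspan 0.06664376787023876 dia 0.09462189677060671
0.127 dots [-0.0498  0.1904  0.0006] lines [-0.0493  0.1904  0.0006] slots [-0.0501  0.1904  0.0007] rim [-0.0521  0.1904  0.0009] [-0.097   0.1904  0.0011]
[ 0.6283 -0.1776  0.127 ] notch 50.29956562228098 slot 110.1833823200639 slotspan 0.06606778780200226 dia 0.09380411097757167
0.13 dots [-0.05    0.1874  0.0006] lines [-0.0495  0.1874  0.0006] slots [-0.0503  0.1874  0.0007] rim [-0.0523  0.1874  0.0009] [-0.0968  0.1874  0.0011]
[ 0.6283 -0.1775  0.13  ] notch 50.29956562228097 slot 110.18338232006386 slotspan 0.06549180773376576 dia 0.09298632518453663
```

```bash

python3 -m crank '[[[0,0,0,-0.0254,0,0.0003,0],[0,0,0,-0.0254,0,0.0003,0],[0,0,0,0,0.04,0,0],[0,0,0,0,0.05,0,0],[0,0,0,0,0.022,0,0]]]'
python3 -m crank '[[[0,0,0,0,0,0,0],[0,0,0,0,0,0,0],[0,0,0,0,0,0,0],[0,0,0,0,0,0,0],[0,0,0,0,0,0,0]]]'
cat > st.py <<'E'
from h import *
o=robot.get_obs(); R=Ro.from_quat(o['tool_rot']).as_matrix()
d=np.array(o['position'])-[.6278,-.1762,.104]
print(round(o['time'],2),'p',o['position'].round(4),'err tool x,z',(R.T@d)[[0,2]].round(4),'barz rel',round(d[2]+.011,4),'yaw',round(np.degrees(np.arctan2(R[1,0],R[0,0])),2),'tilt',R[2,0].round(4),R[2,2].round(4),'F',o['ft_force'].round(1),'M',o['moment'].round(2),'gw',round(o['grip_width'],4))
E
python3 st.py; python3 - <<'E'
from h import *
for n in ['scene','side']:
    c=robot.camera(n); a=c['img'][80:240,100:280] if n=='scene' else c['img'][80:240,230:400]
    cv2.imwrite('pics/i_%s.png'%n,cv2.cvtColor(cv2.resize(a,None,fx=3.5,fy=3.5,interpolation=cv2.INTER_CUBIC),cv2.COLOR_RGB2BGR))
E
```

```text
time: 11.22
position: [0.6263, -0.1754, 0.202]
tool_rot: [0.579, -0.408, 0.404, -0.579]
ft_force: [-0.4, 0.6, -3.6]
grip_width: 0.0177
time: 11.85
position: [0.6285, -0.1764, 0.2057]
tool_rot: [-0.579, 0.406, -0.406, 0.579]
ft_force: [-0.3, 0.1, -3.3]
grip_width: 0.0177
11.85 p [ 0.6285 -0.1764  0.2057] err tool x,z [0.0005 0.0006] barz rel 0.1127 yaw -70.08 tilt 0.0008 0.0008 F [-0.3  0.1 -3.3] M [-0.07  0.03 -0.02] gw 0.0177
```

View pics/i_side.png

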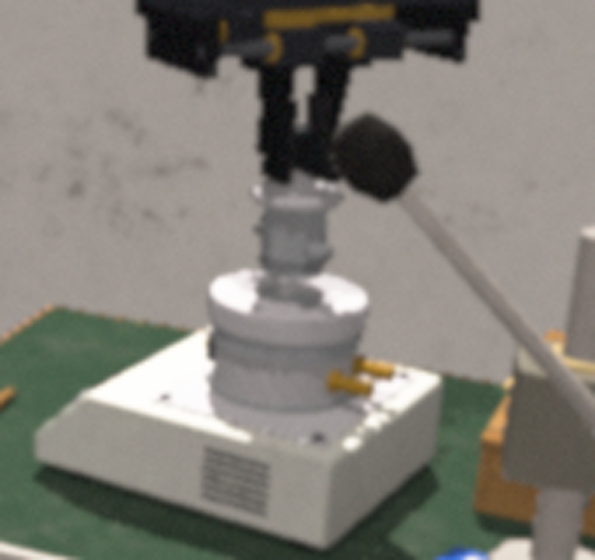

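View pics/i_scene.png

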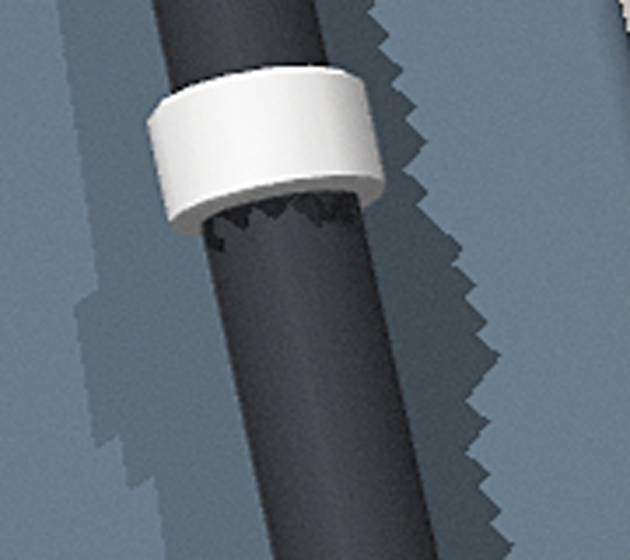

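```bash

python3 -m crank '[[[0,0,0,-0.0003,0.004,-0.0004,0],[0,0,0,0,0.003,0,0],[0,0,0,0,0.003,0,0],[0,0,0,0,0.003,0,0],[0,0,0,0,0.002,0,0]]]'; python3 st.py
python3 -m crank '[[[0,0,0,0,0.002,0,0],[0,0,0,0,0.002,0,0],[0,0,0,0,0.002,0,0],[0,0,0,0,0.001,0,0],[0,0,0,0,0.0,0,0]]]'; python3 st.py
```

```text
time: 12.58
position: [0.6277, -0.1762, 0.1897]
tool_rot: [0.579, -0.406, 0.406, -0.579]
ft_force: [0.2, 0.4, -3.1]
grip_width: 0.0173
12.57 p [ 0.6277 -0.1762  0.1897] err tool x,z [-0.0001 -0.0001] barz rel 0.0967 yaw -70.08 tilt -0.0002 -0.0002 F [ 0.2  0.4 -3.1] M [-0.04  0.07  0.  ] gw 0.0173
time: 13.2
position: [0.6277, -0.1762, 0.183]
tool_rot: [0.579, -0.406, 0.406, -0.579]
ft_force: [0.1, -0.2, -3.4]
grip_width: 0.0174
13.2 p [ 0.6277 -0.1762  0.183 ] err tool x,z [-0.     -0.0001] barz rel 0.09 yaw -70.09 tilt -0.0001 -0.0001 F [ 0.1 -0.2 -3.4] M [-0.06  0.05 -0.01] gw 0.0174
```

```bash

python3 -m crank '[[[0,0,0,0,0.002,0,0],[0,0,0,0,0.002,0,0],[0,0,0,0,0.002,0,0],[0,0,0,0,0.001,0,0],[0,0,0,0,0.001,0,0]]]'; python3 st.py
python3 -m crank '[[[0,0,0,0,0.001,0,0],[0,0,0,0,0.001,0,0],[0,0,0,0,0.001,0,0],[0,0,0,0,0.001,0,0],[0,0,0,0,0.001,0,0]]]'; python3 st.py
```

```text
time: 13.82
position: [0.6278, -0.1762, 0.175]
tool_rot: [0.579, -0.406, 0.406, -0.579]
ft_force: [-0.7, 0.2, -3.2]
grip_width: 0.0175
13.82 p [ 0.6278 -0.1762  0.175 ] err tool x,z [ 0. -0.] barz rel 0.082 yaw -70.08 tilt 0.0 0.0 F [-0.7  0.2 -3.2] M [-0.08  0.01 -0.01] gw 0.0175
time: 14.45
position: [0.6278, -0.1762, 0.17]
tool_rot: [-0.579, 0.406, -0.406, 0.579]
ft_force: [0.3, 0.2, -3.7]
grip_width: 0.0174
14.45 p [ 0.6278 -0.1762  0.17  ] err tool x,z [ 0. -0.] barz rel 0.077 yaw -70.08 tilt 0.0 0.0 F [ 0.3  0.2 -3.7] M [-0.05 -0.05 -0.06] gw 0.0174
```

```bash

python3 -m crank '[[[0,0,0,0,0.001,0,0],[0,0,0,0,0.001,0,0],[0,0,0,0,0.001,0,0],[0,0,0,0,0.001,0,0],[0,0,0,0,0.001,0,0]]]'; python3 st.py
python3 -m crank '[[[0,0,0,0,0.001,0,0],[0,0,0,0,0.001,0,0],[0,0,0,0,0.001,0,0],[0,0,0,0,0.001,0,0],[0,0,0,0,0.001,0,0]]]'; python3 st.py
```

```text
time: 15.08
position: [0.6281, -0.1764, 0.1662]
tool_rot: [-0.579, 0.406, -0.406, 0.579]
ft_force: [-1.9, 1.0, 4.6]
grip_width: 0.0175
15.07 p [ 0.6281 -0.1764  0.1662] err tool x,z [0.0003 0.0003] barz rel 0.0732 yaw -70.08 tilt 0.001 0.001 F [-1.9  1.   4.6] M [0.04 0.37 0.  ] gw 0.0175
time: 15.7
position: [0.6281, -0.1763, 0.1607]
tool_rot: [-0.579, 0.406, -0.406, 0.579]
ft_force: [-1.2, 0.9, 6.1]
grip_width: 0.0173
15.7 p [ 0.6281 -0.1763  0.1607] err tool x,z [0.0003 0.0003] barz rel 0.0677 yaw -70.08 tilt 0.0007 0.0008 F [-1.2  0.9  6.1] M [ 0.05  0.38 -0.  ] gw 0.0173
```

```bash

python3 -m crank '[[[0,0,0,0,0.001,0,0],[0,0,0,0,0.001,0,0],[0,0,0,0,0.001,0,0],[0,0,0,0,0.001,0,0],[0,0,0,0,0.001,0,0]]]'; python3 st.py
python3 -m crank '[[[0,0,0,0,0.001,0,0],[0,0,0,0,0.0005,0,0],[0,0,0,0,0,0,0],[0,0,0,0,0,0,0],[0,0,0,0,0,0,0]]]'; python3 st.py
```

```text
time: 16.32
position: [0.6282, -0.1764, 0.1561]
tool_rot: [-0.579, 0.406, -0.406, 0.579]
ft_force: [-2.7, 1.7, 9.0]
grip_width: 0.0176
16.32 p [ 0.6282 -0.1764  0.1561] err tool x,z [0.0003 0.0004] barz rel 0.0631 yaw -70.08 tilt 0.001 0.001 F [-2.7  1.7  9. ] M [0.13 0.41 0.02] gw 0.0176
time: 16.95
position: [0.6282, -0.1764, 0.1549]
tool_rot: [-0.579, 0.405, -0.407, 0.579]
ft_force: [-1.7, 1.2, 9.0]
grip_width: 0.0178
16.95 p [ 0.6282 -0.1764  0.1549] err tool x,z [0.0003 0.0004] barz rel 0.0619 yaw -70.08 tilt 0.0011 0.0011 F [-1.7  1.2  9. ] M [0.15 0.5  0.01] gw 0.0178
```

```bash

python3 -m crank '[[[0,0,0,0,0.0005,0,0],[0,0,0,0,0.0005,0,0],[0,0,0,0,0,0,0],[0,0,0,0,0,0,0],[0,0,0,0,0,0,0]]]'; python3 st.py
```

```text
time: 17.58
position: [0.6282, -0.1764, 0.154]
tool_rot: [-0.579, 0.405, -0.407, 0.579]
ft_force: [-2.0, 2.0, 8.4]
grip_width: 0.0172
17.57 p [ 0.6282 -0.1764  0.154 ] err tool x,z [0.0003 0.0004] barz rel 0.061 yaw -70.08 tilt 0.0011 0.0011 F [-2.   2.   8.4] M [ 0.15  0.53 -0.02] gw 0.0172
```

```bash

python3 -m crank '[[[0,0,0,0,0.0005,0,0],[0,0,0,0,0,0,0],[0,0,0,0,0.0004,0,0],[0,0,0,0,0,0,0],[0,0,0,0,0,0,0]]]'; python3 st.py
```

```text
time: 18.2
position: [0.6282, -0.1764, 0.1534]
tool_rot: [-0.579, 0.405, -0.407, 0.579]
ft_force: [-2.7, 0.7, 11.5]
grip_width: 0.0176
18.2 p [ 0.6282 -0.1764  0.1534] err tool x,z [0.0004 0.0004] barz rel 0.0604 yaw -70.08 tilt 0.0012 0.0012 F [-2.7  0.7 11.5] M [0.13 0.59 0.  ] gw 0.0176
```

```bash

python3 -m crank '[[[0,4,0,0,0,0.00007,0],[0,5,0,0,0,0.00008,0],[0,5,0,0,0,0.00008,0],[0,5,0,0,0,0.00008,0],[0,4,0,0,0,0.00007,0]]]'; python3 st.py
```

```text
time: 18.82
position: [0.63, -0.1765, 0.1536]
tool_rot: [0.485, -0.512, 0.515, -0.487]
ft_force: [1.1, 2.2, 9.3]
grip_width: 0.0176
18.82 p [ 0.63   -0.1765  0.1536] err tool x,z [0.0002 0.0025] barz rel 0.0606 yaw -93.2 tilt 0.0011 0.005 F [1.1 2.2 9.3] M [0.26 0.13 0.1 ] gw 0.0176
```

```bash

python3 -m crank '[[[0,0,0,0,0,0,0],[0,0,0,0,0,0,0],[0,0,0,0,0,0,0],[0,0,0,0,0,0,0],[0,0,0,0,0,0,0]]]'; python3 st.py
```

```text
time: 19.45
position: [0.63, -0.1765, 0.1536]
tool_rot: [0.485, -0.512, 0.515, -0.487]
ft_force: [0.2, 1.8, 8.9]
grip_width: 0.0179
19.45 p [ 0.63   -0.1765  0.1536] err tool x,z [0.0002 0.0025] barz rel 0.0606 yaw -93.09 tilt 0.001 0.005 F [0.2 1.8 8.9] M [0.25 0.2  0.04] gw 0.0179
```

```bash

python3 -m crank '[[[0,5,0,0,0,0,0],[0,6,0,0,0,0,0],[0,6,0,0,0,0,0],[0,6,0,0,0,0,0],[0,6,0,0,0,0,0]]]'; python3 st.py
```

```text
time: 20.08
position: [0.6305, -0.1768, 0.1538]
tool_rot: [0.34, -0.618, 0.621, -0.343]
ft_force: [0.7, 1.4, 9.3]
grip_width: 0.0177
20.07 p [ 0.6305 -0.1768  0.1538] err tool x,z [-0.001   0.0029] barz rel 0.0608 yaw -122.27 tilt -0.0014 0.0062 F [0.7 1.4 9.3] M [0.06 0.12 0.04] gw 0.0177
```

```bash

python3 -m crank '[[[0,3,0,0,0,0,0],[0,3,0,0,0,0,0],[0,1.5,0,0,0,0,0],[0,0,0,0,0,0,0],[0,0,0,0,0,0,0]]]'; python3 st.py
python3 -m crank '[[[0,1,0,0,0,0,0],[0,1,0,0,0,0,0],[0,1,0,0,0,0,0],[0,0,0,0,0,0,0],[0,0,0,0,0,0,0]]]'; python3 st.py
```

```text
time: 20.7
position: [0.6305, -0.1772, 0.1538]
tool_rot: [0.3, -0.638, 0.642, -0.303]
ft_force: [-0.2, -0.1, 8.7]
grip_width: 0.0177
20.7 p [ 0.6305 -0.1772  0.1538] err tool x,z [-0.001  0.003] barz rel 0.0608 yaw -129.58 tilt -0.0018 0.0063 F [-0.2 -0.1  8.7] M [-0.01  0.13  0.02] gw 0.0177
time: 21.32
position: [0.6305, -0.1772, 0.1538]
tool_rot: [0.283, -0.646, 0.649, -0.286]
ft_force: [0.9, -0.2, 8.9]
grip_width: 0.0173
21.32 p [ 0.6305 -0.1772  0.1538] err tool x,z [-0.0012  0.003 ] barz rel 0.0608 yaw -132.58 tilt -0.0022 0.0064 F [ 0.9 -0.2  8.9] M [-0.04  0.11  0.04] gw 0.0173
```

```bash

python3 -m crank '[[[0,0.7,0,0,0,0,0],[0,0.7,0,0,0,0,0],[0,0.6,0,0,0,0,0],[0,0,0,0,0,0,0],[0,0,0,0,0,0,0]]]'; python3 st.py
python3 -m crank '[[[0,0.5,0,0,0,0,0],[0,0.5,0,0,0,0,0],[0,0,0,0,0,0,0],[0,0,0,0,0,0,0],[0,0,0,0,0,0,0]]]'; python3 st.py
```

```text
time: 21.95
position: [0.6303, -0.1769, 0.1538]
tool_rot: [0.272, -0.651, 0.654, -0.275]
ft_force: [-0.3, 2.1, 9.1]
grip_width: 0.0172
21.95 p [ 0.6303 -0.1769  0.1538] err tool x,z [-0.0013  0.0026] barz rel 0.0608 yaw -134.55 tilt -0.0023 0.0056 F [-0.3  2.1  9.1] M [0.09 0.16 0.14] gw 0.0172
time: 22.58
position: [0.6302, -0.1767, 0.1538]
tool_rot: [0.266, -0.653, 0.656, -0.269]
ft_force: [0.2, 1.6, 9.9]
grip_width: 0.0176
22.57 p [ 0.6302 -0.1767  0.1538] err tool x,z [-0.0015  0.0022] barz rel 0.0608 yaw -135.54 tilt -0.0024 0.005 F [0.2 1.6 9.9] M [0.22 0.21 0.2 ] gw 0.0176
```

```bash

python3 -m crank '[[[0,-2,0,0,0,0,0],[0,-1.5,0,0,0,0,0],[0,0,0,0,-0.0015,0,0],[0,0,0,0,-0.0015,0,0],[0,0,0,0,0,0,0]]]'; python3 st.py
python3 -m crank '[[[0,0,0,0,-0.001,0,0],[0,0,0,0,-0.001,0,0],[0,0,0,0,-0.001,0,0],[0,0,0,0,0,0,0],[0,0,0,0,0,0,0]]]'; python3 st.py
```

```text
time: 23.2
position: [0.6302, -0.1768, 0.1566]
tool_rot: [0.286, -0.645, 0.648, -0.288]
ft_force: [-1.2, 0.6, 8.1]
grip_width: 0.0177
23.2 p [ 0.6302 -0.1768  0.1566] err tool x,z [-0.0013  0.0025] barz rel 0.0636 yaw -132.1 tilt -0.0022 0.0052 F [-1.2  0.6  8.1] M [ 0.11  0.06 -0.03] gw 0.0177
time: 23.82
position: [0.6302, -0.1768, 0.1592]
tool_rot: [0.286, -0.645, 0.648, -0.288]
ft_force: [-0.8, 1.2, 7.5]
grip_width: 0.0175
23.82 p [ 0.6302 -0.1768  0.1592] err tool x,z [-0.0012  0.0024] barz rel 0.0662 yaw -132.1 tilt -0.0022 0.0051 F [-0.8  1.2  7.5] M [ 0.09  0.07 -0.  ] gw 0.0175
```

```bash

python3 -m crank '[[[0,0,0,0,-0.0007,0,0],[0,0,0,0,-0.0007,0,0],[0,0,0,0,-0.0006,0,0],[0,0,0,0,0,0,0],[0,0,0,0,0,0,0]]]'; python3 st.py
python3 -m crank '[[[0,0,0,0,-0.0007,0,0],[0,0,0,0,-0.0007,0,0],[0,0,0,0,-0.0006,0,0],[0,0,0,0,0,0,0],[0,0,0,0,0,0,0]]]'; python3 st.py
```

```text
time: 24.45
position: [0.6301, -0.1768, 0.161]
tool_rot: [0.286, -0.645, 0.648, -0.288]
ft_force: [-0.4, -0.1, 6.3]
grip_width: 0.0175
24.45 p [ 0.6301 -0.1768  0.161 ] err tool x,z [-0.0012  0.0024] barz rel 0.068 yaw -132.11 tilt -0.0022 0.0049 F [-0.4 -0.1  6.3] M [ 0.05  0.07 -0.04] gw 0.0175
time: 25.08
position: [0.6295, -0.1766, 0.162]
tool_rot: [0.286, -0.645, 0.647, -0.288]
ft_force: [3.9, -0.9, 2.5]
grip_width: 0.0176
25.07 p [ 0.6295 -0.1766  0.162 ] err tool x,z [-0.0009  0.0018] barz rel 0.069 yaw -132.09 tilt -0.0014 0.0032 F [ 3.9 -0.9  2.5] M [-0.18 -0.78  0.  ] gw 0.0176
```

```bash

python3 -m crank '[[[0,0,0,-0.0003,-0.0002,0.0004,0],[0,0,0,-0.0003,-0.0002,0.0003,0],[0,0,0,-0.0002,-0.0002,0.0002,0],[0,0,0,0,0,0,0],[0,0,0,0,0,0,0]]]'; python3 st.py
```

```text
time: 25.7
position: [0.6296, -0.1765, 0.1621]
tool_rot: [0.287, -0.646, 0.646, -0.287]
ft_force: [4.8, -0.2, 1.1]
grip_width: 0.0178
25.7 p [ 0.6296 -0.1765  0.1621] err tool x,z [-0.0009  0.0016] barz rel 0.0691 yaw -132.09 tilt 0.0001 0.0008 F [ 4.8 -0.2  1.1] M [-0.35 -0.86 -0.07] gw 0.0178
```

```bash

python3 -m crank '[[[0,0,0,-0.0004,0,0.0004,0],[0,0,0,-0.0003,0,0.0004,0],[0,0,0,0,0,0,0],[0,0,0,0,0,0,0],[0,0,0,0,0,0,0]]]'; python3 st.py
```

```text
time: 26.32
position: [0.6299, -0.1764, 0.1622]
tool_rot: [-0.288, 0.646, -0.646, 0.287]
ft_force: [1.6, -3.6, 2.9]
grip_width: 0.0176
26.32 p [ 0.6299 -0.1764  0.1622] err tool x,z [-0.0012  0.0016] barz rel 0.0692 yaw -132.08 tilt 0.0009 -0.0008 F [ 1.6 -3.6  2.9] M [-0.58 -0.21 -0.06] gw 0.0176
```

```bash

python3 -m crank '[[[0,0,0,0.0002,-0.0003,0.0005,0],[0,0,0,0.0001,-0.0003,0.0004,0],[0,0,0,0,-0.0002,0,0],[0,0,0,0,0,0,0],[0,0,0,0,0,0,0]]]'; python3 st.py
```

```text
time: 26.95
position: [0.63, -0.1765, 0.1622]
tool_rot: [-0.288, 0.647, -0.645, 0.287]
ft_force: [0.8, -1.0, -2.6]
grip_width: 0.0174
26.95 p [ 0.63   -0.1765  0.1622] err tool x,z [-0.0012  0.0017] barz rel 0.0692 yaw -132.09 tilt 0.0006 -0.0025 F [ 0.8 -1.  -2.6] M [-0.28  0.03 -0.03] gw 0.0174
```

```bash

python3 -m crank '[[[0,0,0,-0.0001,-0.0003,0.0002,0],[0,0,0,-0.0001,-0.0003,0.0002,0],[0,0,0,0,-0.0003,0.0002,0],[0,0,0,0,0,0,0],[0,0,0,0,0,0,0]]]'; python3 st.py
```

```text
time: 27.58
position: [0.6301, -0.1766, 0.1624]
tool_rot: [-0.288, 0.647, -0.645, 0.286]
ft_force: [-0.8, -0.6, -14.2]
grip_width: 0.0174
27.57 p [ 0.6301 -0.1766  0.1624] err tool x,z [-0.0012  0.0017] barz rel 0.0694 yaw -132.09 tilt 0.0011 -0.0039 F [ -0.8  -0.6 -14.2] M [-0.21  0.18 -0.07] gw 0.0174
```

```bash

python3 -m crank '[[[0,0,0,0,0,0,0],[0,0,0,0,0,0,0],[0,0,0,0,0,0,0],[0,0,0,0,0,0,0],[0,0,0,0,0,0,0]]]'; python3 st.py
python3 -m crank '[[[0,0,0,0,0,0,0],[0,0,0,0,0,0,0],[0,0,0,0,0,0,0],[0,0,0,0,0,0,0],[0,0,0,0,0,0,0]]]'; python3 st.py
python3 - <<'E'
from h import *
f=[]
for i in range(4):
    c=robot.camera('side'); f.append(robot.get_obs()['ft_force'])
print(np.mean(f,0),robot.get_obs()['time'])
a=c['img'][80:240,230:400]; cv2.imwrite('pics/t_side.png',cv2.cvtColor(cv2.resize(a,None,fx=3.5,fy=3.5,interpolation=cv2.INTER_CUBIC),cv2.COLOR_RGB2BGR))
E
```

```text
time: 28.2
position: [0.6302, -0.1766, 0.1625]
tool_rot: [-0.288, 0.647, -0.645, 0.286]
ft_force: [-0.5, 0.3, -24.6]
grip_width: 0.0175
28.2 p [ 0.6302 -0.1766  0.1625] err tool x,z [-0.0012  0.0019] barz rel 0.0695 yaw -132.09 tilt 0.0011 -0.0036 F [ -0.5   0.3 -24.6] M [-0.02  0.35 -0.04] gw 0.0175
time: 28.82
position: [0.6302, -0.1766, 0.1625]
tool_rot: [-0.288, 0.647, -0.645, 0.286]
ft_force: [-1.8, -0.2, -25.7]
grip_width: 0.0175
28.82 p [ 0.6302 -0.1766  0.1625] err tool x,z [-0.0012  0.0019] barz rel 0.0695 yaw -132.09 tilt 0.001 -0.0035 F [ -1.8  -0.2 -25.7] M [-0.02  0.4  -0.05] gw 0.0175
[-1.73617890e+00  1.58767557e-02 -2.53978717e+01] 29.025
```

View pics/t_side.png

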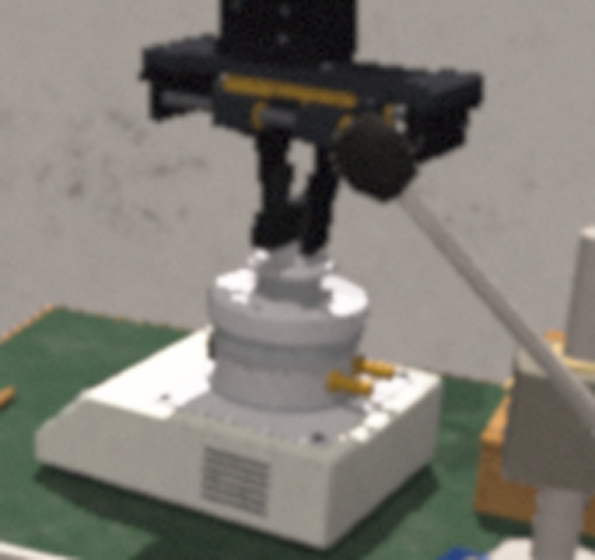

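```bash

python3 -m crank '[[[0,0,0,0,0.0002,0,0],[0,0,0,0,0.0002,0,0],[0,0,0,0,0,0,0],[0,0,0,0,0,0,0],[0,0,0,0,0,0,0]]]'; python3 st.py
```

```text
time: 29.65
position: [0.6302, -0.1767, 0.1625]
tool_rot: [-0.288, 0.647, -0.645, 0.286]
ft_force: [-3.2, 0.9, -26.0]
grip_width: 0.0172
29.65 p [ 0.6302 -0.1767  0.1625] err tool x,z [-0.0012  0.0019] barz rel 0.0695 yaw -132.08 tilt 0.001 -0.0033 F [ -3.2   0.9 -26. ] M [ 0.04  0.49 -0.08] gw 0.0172
```

```bash

python3 -m crank '[[[0,0,0,0,0.0002,0,0],[0,0,0,0,0.0002,0,0],[0,0,0,0,0.0002,0,0],[0,0,0,0,0,0,0],[0,0,0,0,0,0,0]]]'; python3 st.py
```

```text
time: 30.28
position: [0.6303, -0.1767, 0.1625]
tool_rot: [-0.288, 0.647, -0.645, 0.286]
ft_force: [-5.0, 1.6, -24.5]
grip_width: 0.0174
30.27 p [ 0.6303 -0.1767  0.1625] err tool x,z [-0.0012  0.002 ] barz rel 0.0695 yaw -132.08 tilt 0.001 -0.0029 F [ -5.    1.6 -24.5] M [ 0.17  0.96 -0.07] gw 0.0174
```

```bash

python3 -m crank '[[[0,0,0,0.0002,0.0002,-0.0002,0],[0,0,0,0.0002,0.0002,-0.0002,0],[0,0,0,0.0001,0,-0.0002,0],[0,0,0,0,0,0,0],[0,0,0,0,0,0,0]]]'; python3 st.py
```

```text
time: 30.9
position: [0.6303, -0.1767, 0.1625]
tool_rot: [-0.287, 0.647, -0.646, 0.287]
ft_force: [-4.8, 3.6, -23.1]
grip_width: 0.0177
30.9 p [ 0.6303 -0.1767  0.1625] err tool x,z [-0.0013  0.0021] barz rel 0.0695 yaw -132.08 tilt -0.0 -0.0013 F [ -4.8   3.6 -23.1] M [ 0.36  0.92 -0.07] gw 0.0177
```

```bash

python3 -m crank '[[[0,0,0,0.0001,0.0003,-0.0004,0],[0,0,0,0,0.0002,-0.0003,0],[0,0,0,0,0,0,0],[0,0,0,0,0,0,0],[0,0,0,0,0,0,0]]]'; python3 st.py
```

```text
time: 31.52
position: [0.6303, -0.1767, 0.1625]
tool_rot: [0.287, -0.646, 0.646, -0.287]
ft_force: [-4.7, 1.9, -21.2]
grip_width: 0.0175
31.52 p [ 0.6303 -0.1767  0.1625] err tool x,z [-0.0013  0.0022] barz rel 0.0695 yaw -132.09 tilt -0.0004 0.0003 F [ -4.7   1.9 -21.2] M [ 0.4   0.96 -0.02] gw 0.0175
```

```bash

python3 -m crank '[[[0,0,0,0.0002,0.0004,-0.0003,0],[0,0,0,0.0002,0.0003,-0.0002,0],[0,0,0,0,0,0,0],[0,0,0,0,0,0,0],[0,0,0,0,0,0,0]]]'; python3 st.py
```

```text
time: 32.15
position: [0.6303, -0.1767, 0.1625]
tool_rot: [0.286, -0.646, 0.647, -0.288]
ft_force: [-3.6, 2.7, -19.0]
grip_width: 0.0176
32.15 p [ 0.6303 -0.1767  0.1625] err tool x,z [-0.0013  0.0023] barz rel 0.0695 yaw -132.09 tilt -0.0013 0.0018 F [ -3.6   2.7 -19. ] M [ 0.47  0.88 -0.05] gw 0.0176
```

```bash

python3 -m crank '[[[0,0,0,0.0001,0.0003,-0.0003,0],[0,0,0,0.0001,0.0002,-0.0002,0],[0,0,0,0,0,0,0],[0,0,0,0,0,0,0],[0,0,0,0,0,0,0]]]'; python3 st.py
```

```text
time: 32.78
position: [0.6302, -0.1768, 0.1624]
tool_rot: [0.286, -0.645, 0.647, -0.288]
ft_force: [-3.4, 3.5, -12.6]
grip_width: 0.0174
32.77 p [ 0.6302 -0.1768  0.1624] err tool x,z [-0.0013  0.0023] barz rel 0.0694 yaw -132.09 tilt -0.0017 0.0031 F [ -3.4   3.5 -12.6] M [ 0.68  0.78 -0.04] gw 0.0174
```

```bash

python3 -m crank '[[[0,0,0,0,-0.0001,0,0],[0,0,0,0,0,0,0],[0,0,0,0,0,0,0],[0,0,0,0,0,0,0],[0,0,0,0,0,0,0]]]'; python3 st.py
```

```text
time: 33.4
position: [0.6302, -0.1768, 0.1623]
tool_rot: [0.286, -0.645, 0.647, -0.288]
ft_force: [-2.0, 5.2, -12.0]
grip_width: 0.0177
33.4 p [ 0.6302 -0.1768  0.1623] err tool x,z [-0.0013  0.0023] barz rel 0.0693 yaw -132.09 tilt -0.0017 0.003 F [ -2.    5.2 -12. ] M [ 0.7   0.66 -0.06] gw 0.0177
```

```bash

python3 -m crank '[[[0,0,0,-0.0002,-0.0002,-0.0002,0],[0,0,0,-0.0001,-0.0001,-0.0001,0],[0,0,0,0,0,0,0],[0,0,0,0,0,0,0],[0,0,0,0,0,0,0]]]'; python3 st.py
```

```text
time: 34.02
position: [0.6301, -0.1767, 0.1623]
tool_rot: [0.286, -0.645, 0.647, -0.288]
ft_force: [-0.3, 3.1, -6.3]
grip_width: 0.0175
34.02 p [ 0.6301 -0.1767  0.1623] err tool x,z [-0.0012  0.0023] barz rel 0.0693 yaw -132.09 tilt -0.0011 0.0032 F [-0.3  3.1 -6.3] M [ 0.54  0.2  -0.06] gw 0.0175
```

```bash

python3 -m crank '[[[0,0,0,0,-0.0003,0,0],[0,0,0,0,-0.0003,0,0],[0,0,0,0,0,0,0],[0,0,0,0,0,0,0],[0,0,0,0,0,0,0]]]'; python3 st.py
```

```text
time: 34.65
position: [0.63, -0.1767, 0.1623]
tool_rot: [0.286, -0.645, 0.647, -0.288]
ft_force: [3.4, 2.9, -6.8]
grip_width: 0.0173
34.65 p [ 0.63   -0.1767  0.1623] err tool x,z [-0.0012  0.0021] barz rel 0.0693 yaw -132.09 tilt -0.001 0.0027 F [ 3.4  2.9 -6.8] M [ 0.29 -0.5  -0.02] gw 0.0173
```

```bash

python3 -m crank '[[[0,0,0,-0.0002,-0.0002,0.0003,0],[0,0,0,-0.0002,-0.0002,0.0002,0],[0,0,0,-0.0002,0,0.0002,0],[0,0,0,0,0,0,0],[0,0,0,0,0,0,0]]]'; python3 st.py
```

```text
time: 35.28
position: [0.63, -0.1766, 0.1623]
tool_rot: [0.287, -0.646, 0.646, -0.287]
ft_force: [3.8, -0.3, -8.1]
grip_width: 0.0173
35.27 p [ 0.63   -0.1766  0.1623] err tool x,z [-0.0012  0.0019] barz rel 0.0693 yaw -132.09 tilt 0.0002 0.0008 F [ 3.8 -0.3 -8.1] M [-0.08 -0.57  0.01] gw 0.0173
```

```bash

python3 -m crank '[[[0,0,0,-0.0001,-0.0002,0.0002,0],[0,0,0,-0.0001,-0.0002,0.0002,0],[0,0,0,0,0,0,0],[0,0,0,0,0,0,0],[0,0,0,0,0,0,0]]]'; python3 st.py
```

```text
time: 35.9
position: [0.63, -0.1765, 0.1623]
tool_rot: [-0.287, 0.646, -0.646, 0.287]
ft_force: [2.9, -1.8, -11.2]
grip_width: 0.0176
35.9 p [ 0.63   -0.1765  0.1623] err tool x,z [-0.0012  0.0019] barz rel 0.0693 yaw -132.08 tilt 0.0006 -0.0003 F [  2.9  -1.8 -11.2] M [-0.41 -0.48 -0.04] gw 0.0176
```

```bash

python3 -m crank '[[[0,0,0,0,-0.0002,0.0003,0],[0,0,0,0,-0.0002,0.0002,0],[0,0,0,0,0,0,0],[0,0,0,0,0,0,0],[0,0,0,0,0,0,0]]]'; python3 st.py
```

```text
time: 36.52
position: [0.6301, -0.1766, 0.1624]
tool_rot: [-0.288, 0.647, -0.646, 0.287]
ft_force: [3.1, -1.7, -16.3]
grip_width: 0.0174
36.52 p [ 0.6301 -0.1766  0.1624] err tool x,z [-0.0012  0.0018] barz rel 0.0694 yaw -132.09 tilt 0.0007 -0.0014 F [  3.1  -1.7 -16.3] M [-0.47 -0.39 -0.06] gw 0.0174
```

```bash
python3 - <<'E'
from h import *
for i in range(6):
    robot.camera('side'); o=robot.get_obs(); print(round(o['time'],3),o['ft_force'].round(1))
E
```

```text
36.575 [  1.7  -1.8 -16.4]
36.625 [  2.1  -1.8 -17.4]
36.675 [  2.3  -1.9 -18.6]
36.725 [  3.   -1.9 -18.3]
36.775 [  1.8  -1.4 -16.9]
36.825 [  2.2  -2.9 -18.3]
```

```bash

python3 -m crank '[[[0,0,0,0,0,0,0],[0,0,0,0,0,0,0],[0,0,0,0,0,0,0],[0,0,0,0,0,0,0],[0,0,0,0,0,0,0]]]'; python3 - <<'E'
from h import *
for i in range(5):
    robot.camera('side'); o=robot.get_obs(); print(round(o['time'],3),o['ft_force'].round(1))
E
```

```text
time: 37.45
position: [0.63, -0.1765, 0.1625]
tool_rot: [-0.288, 0.647, -0.646, 0.287]
ft_force: [1.4, -2.4, -22.6]
grip_width: 0.0177
37.5 [  1.4  -4.1 -23.5]
37.55 [  1.2  -3.6 -22.9]
37.6 [  1.2  -2.6 -24. ]
37.65 [  0.5  -2.7 -22.6]
37.7 [ -0.1  -3.2 -23.9]
```

```bash

python3 -m crank '[[[0,0,0,0.0001,0.0004,-0.0004,0],[0,0,0,0.0001,0.0004,-0.0004,0],[0,0,0,0.0001,0.0004,-0.0003,0],[0,0,0,0,0,0,0],[0,0,0,0,0,0,0]]]'; python3 st.py
python3 -m crank '[[[0,0,0,0.0002,0.0004,-0.0002,0],[0,0,0,0.0002,0.0004,-0.0002,0],[0,0,0,0.0001,0.0004,-0.0001,0],[0,0,0,0,0,0,0],[0,0,0,0,0,0,0]]]'; python3 st.py
```

```text
time: 38.33
position: [0.63, -0.1765, 0.1625]
tool_rot: [0.287, -0.646, 0.647, -0.287]
ft_force: [1.5, -5.0, -18.0]
grip_width: 0.0177
38.33 p [ 0.63   -0.1765  0.1625] err tool x,z [-0.0013  0.0019] barz rel 0.0695 yaw -132.08 tilt -0.0002 0.0014 F [  1.5  -5.  -18. ] M [-0.76 -0.12 -0.08] gw 0.0177
time: 38.95
position: [0.63, -0.1765, 0.1623]
tool_rot: [0.286, -0.645, 0.647, -0.288]
ft_force: [0.7, -2.6, -4.2]
grip_width: 0.0174
38.95 p [ 0.63   -0.1765  0.1623] err tool x,z [-0.0013  0.002 ] barz rel 0.0693 yaw -132.08 tilt -0.0012 0.0031 F [ 0.7 -2.6 -4.2] M [-0.5  -0.05 -0.08] gw 0.0174
```

```bash

python3 -m crank '[[[0,-1,0,0.0002,0.0003,0.0002,0],[0,-1,0,0.0001,0.0001,0,0],[0,0,0,0,0,0,0],[0,0,0,0,0,0,0],[0,0,0,0,0,0,0]]]'; python3 st.py
```

```text
time: 39.58
position: [0.63, -0.1765, 0.162]
tool_rot: [0.298, -0.64, 0.642, -0.299]
ft_force: [1.3, 1.1, 6.0]
grip_width: 0.0178
39.58 p [ 0.63   -0.1765  0.162 ] err tool x,z [-0.0012  0.0021] barz rel 0.069 yaw -130.07 tilt -0.0015 0.0029 F [1.3 1.1 6. ] M [ 0.03  0.04 -0.05] gw 0.0178
```

```bash

python3 -m crank '[[[0,0,0,0,-0.0004,0,0],[0,0,0,0,0,0,0],[0,0,0,0,0,0,25],[0,0,0,0,0,0,30],[0,0,0,0,0,0,60]]]' 5; python3 st.py
python3 -m crank '[[[0,0,0,0,0,0,60],[0,0,0,0,0,0,60],[0,0,0,0,0,0,60],[0,0,0,0,0,0,60],[0,0,0,0,0,0,60]]]'; python3 st.py; python3 look.py w4
```

```text
time: 40.2
position: [0.6277, -0.1762, 0.1597]
tool_rot: [-0.299, 0.642, -0.64, 0.298]
ft_force: [-0.1, -0.0, -0.1]
grip_width: 0.03
40.2 p [ 0.6277 -0.1762  0.1597] err tool x,z [ 0.0001 -0.0002] barz rel 0.0667 yaw -130.08 tilt 0.0011 -0.0029 F [-0.1 -0.  -0.1] M [-0.11  0.17  0.02] gw 0.03
time: 40.83
position: [0.6288, -0.1766, 0.1607]
tool_rot: [0.298, -0.641, 0.641, -0.298]
ft_force: [-0.9, 0.7, -0.6]
grip_width: 0.0518
40.83 p [ 0.6288 -0.1766  0.1607] err tool x,z [-0.0004  0.001 ] barz rel 0.0677 yaw -130.09 tilt 0.0 0.0 F [-0.9  0.7 -0.6] M [-0.07  0.14 -0.01] gw 0.0518
[ 0.6288 -0.1766  0.1607] [[-0.644, -0.0, 0.765], [-0.765, -0.0, -0.644], [0.0, -1.0, 0.0]] [-0.44  0.64  1.42 -0.    1.08  0.26] [-0.9  0.7 -0.6] [-0.07  0.14 -0.01]
```

View pics/w4.png

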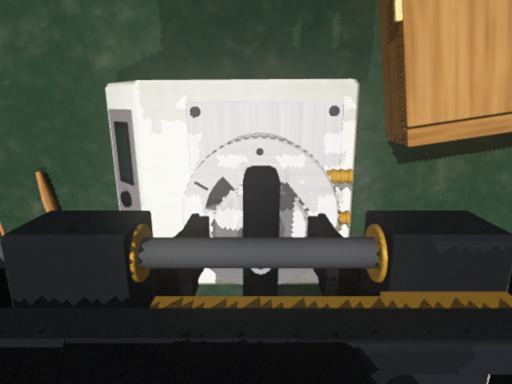

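```bash

python3 -m crank '[[[0,0,0,0,-0.01,0,60],[0,0,0,0,-0.02,0,60],[0,0,0,0,-0.03,0,60],[0,0,0,0,-0.04,0,60],[0,0,0,0,-0.05,0,60]]]'; python3 st.py
python3 -m crank '[[[0,0,0,0.025,-0.005,0,60],[0,0,0,0.025,0,0,60],[0,0,0,0,0,0,60],[0,0,0,0,0,0,60],[0,0,0,0,0,0,60]]]'; python3 look.py w5
python3 - <<'E'
from h import *
c=robot.camera('side'); a=c['img'][80:240,230:400]; cv2.imwrite('pics/e_side.png',cv2.cvtColor(cv2.resize(a,None,fx=3.5,fy=3.5,interpolation=cv2.INTER_CUBIC),cv2.COLOR_RGB2BGR))
a=cv2.imread('pics/w5.png'); cv2.imwrite('pics/z8.png',cv2.resize(a[40:200,190:330],None,fx=3.7,fy=3.7,interpolation=cv2.INTER_CUBIC))
E
```

```text
time: 41.5
position: [0.6283, -0.1763, 0.3118]
tool_rot: [-0.299, 0.641, -0.641, 0.298]
ft_force: [1.4, -0.1, -0.2]
grip_width: 0.0521
41.5 p [ 0.6283 -0.1763  0.3118] err tool x,z [-0.0002  0.0001] barz rel 0.2188 yaw -130.09 tilt 0.0004 -0.0015 F [ 1.4 -0.1 -0.2] M [-0.1   0.09 -0.01] gw 0.0521
time: 42.12
position: [0.5971, -0.214, 0.3155]
tool_rot: [-0.299, 0.641, -0.641, 0.299]
ft_force: [-0.1, -0.4, -0.1]
grip_width: 0.0524
[ 0.5971 -0.214   0.3155] [[-0.643, 0.0, 0.766], [-0.766, 0.0, -0.643], [-0.0, -1.0, -0.0]] [-0.52  0.46  1.3   0.    1.38  0.18] [-0.1 -0.4 -0.1] [-0.09  0.11  0.04]
```

View pics/z8.png

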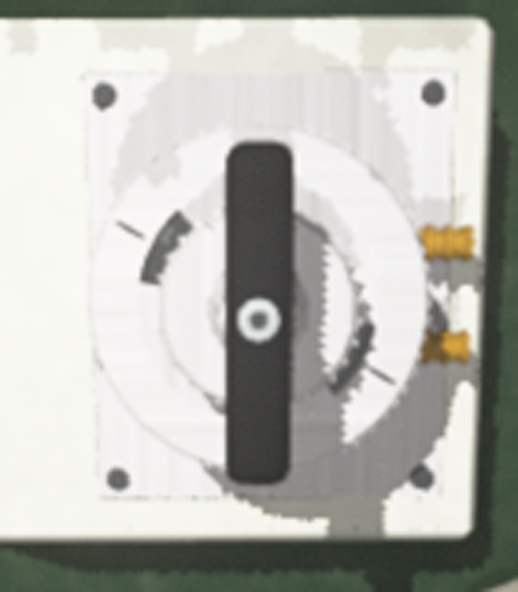

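View pics/e_side.png

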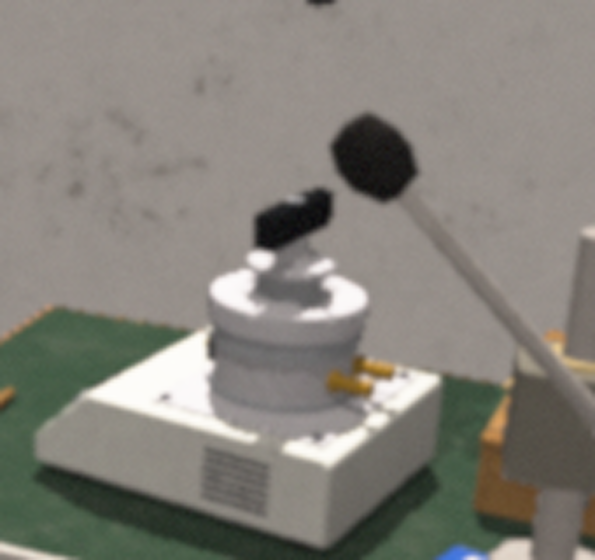

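```bash
python3 - <<'E'
from h import *
c=np.load('w5.npy',allow_pickle=True).item()
g=lambda x,y:[40+(y+.5)/3.7-.5,190+(x+.5)/3.7-.5]
a,b,s=[atz(c,g(*p),.185) for p in [(260,142),(258,483),(259,320)]]
print((a+b)/2,s,np.linalg.norm(a-b),np.degrees(np.arctan2(*(b-a)[[1,0]])))
l,r=[atz(c,g(*p),.127) for p in [(130,230),(382,375)]]; print('collar centre',(l+r)/2)
print(robot.hand_in())
E
```

```text
[ 0.6282482  -0.17755618  0.185     ] [ 0.62801378 -0.17784813  0.185     ] 0.07817975589457957 -130.33013502079976
collar centre [ 0.62834358 -0.17732863  0.127     ]
the job is handed in; nothing more can be done
None
```

The closure is locked in the press and the job is handed in at about 42 s. I do not know the verdict, because the hand-in reports none. The main blemish is that the tug briefly went over the 25 N you allowed.

- **Insertion and turn:** I picked the closure from the tray and lowered its lugs through the slots. I pushed it down until it just touched the floor, at about 11 N. I then turned it clockwise until the torque showed the stop, and eased back into the notches, where the spring lifted it and the lugs met the roof.
- **Last checks:** In the final wrist picture the handle lies at -130.3°, against about -129.8° for the notches. It is within 0.5 mm of the collar axis. The handle centre was about 69 mm above the collar's origin, measured while I still held it. The gripper is open and well clear. The mounts and brush were not touched, though I took no final measurement of them.
- **Tug:** I aimed for 15 N, but the pull crept up while the arm held still. It reached about 26 N, which puts an estimated 33 N on the collar. That is above your 25 N limit and below the 36 N failure limit.
- **Half-second hold:** I eased the pull down and then tugged again. On each pass the estimated load on the collar stayed between 18 and 28 N for roughly a second. That load is worked out from the wrist force plus the spring, not measured directly. On the second pass the pull crept up again, to about 24 N, before I let go.

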